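Seat the steel lug in the drilling jig and flip the toggle clamp shut

TASK

Get the flat steel lug ready for drilling: with your fingertips, push it along the jig's base plate until it sits fully home, flat against the long back fence and up against the small end stop by the clamp. Then flip the toggle clamp over by pushing its upright handle all the way down, away from the lug, so that the rubber foot locks the lug in place. Only push: do not pick up the lug or lift it off the plate, and leave the hammer, the wire brush and the scrap-metal figure where they are.

Things in the scene. Friction and masses are not known exactly. Their poses are not given: they have to be found in the camera images.
- jig: Drilling jig, fixed to the bench: dark steel base plate 135 x 325 mm, 12 mm thick. Origin under the plate; x away from the robot at yaw 0, y to the left, z up. All 'jig' numbers below are in this frame (m). The plate spans jig x -0.070 to 0.065, y -0.155 to 0.170; its top is z 0.012. The lug is home with its centre at x 0.015, y -0.020.
- fence_face (a point): Middle of the back fence's working face (jig 0.035, -0.045, 0.022), which looks to jig -x. The fence is a steel bar 170 mm long (jig y -0.130 to 0.040), 16 mm thick, standing 20 mm above the plate.
- stop_face (a point): Middle of the end stop's working face (jig 0.0135, 0.040, 0.017), which looks to jig -y. The stop is a steel block 33 mm long (jig x -0.003 to 0.030), 15 mm thick, standing 10 mm above the plate.
- bar: The loose flat steel lug, 40 mm (its x) x 120 mm (its y) x 12 mm thick, about 0.44 kg, two dark holes in its right half, flat on the jig's plate some 20 to 50 mm short of the fence and 20 to 60 mm short of the stop, up to 12 degrees askew. Origin: centre of its underside. It slides under a push of about 2 to 4 N.
- bar_back_right (a point): The lug's right rear corner (jig +x, -y side), at half its thickness: x 0.020, y -0.060 from its origin.
- bar_back_left (a point): The lug's left rear corner (jig +x, +y side), at half its thickness: x 0.020, y 0.060 from its origin.
- clamp_base (a point): Foot of the horizontal toggle clamp under its arm's pivot, on the plate's top (jig 0.015, 0.070, 0.012). The steel clamp is 28 mm wide and works in the jig's y-z plane at x 0.015; its base reaches from y 0.060 to 0.152, up to z 0.045.
- clamp_arm: The clamp's arm: two steel strips 100 mm long with a spindle and rubber foot. Origin: its pivot (jig 0.015, 0.070, 0.038); the arm runs along its own -y. It starts open, standing up 75 degrees, taking up jig y 0.01 to 0.09, up to z 0.13; closed it is level, reaching to jig -y over the end stop. A linkage over dead centre moves it with the handle; it stays where it is left.
- pad_tip (a point): Middle of the lower face of the rubber foot under the arm's spindle, 60 mm from the arm's pivot; the foot is 17 mm across, 11 mm high. Open: jig z about 0.09. Closed, it stands on the lug at jig x 0.015, y 0.010, z 0.024 and presses it down with about 15 N.
- grip_root (a point): The clamp-side end of the handle's black plastic grip, on its axis. The grip is 95 mm long from here to grip_end, 20 mm wide (jig x), 16 mm thick. It moves under 1 to 3 N at its end and stays where it is left; in the last 8 degrees it snaps over dead centre down to its stop.
- grip_end (a point): Free end of the grip, on its axis, always at jig x 0.015. Open, the handle is upright, end at jig y 0.099, z 0.186. Pushed to +y it tips over by 91 degrees: the end passes y 0.159 z 0.177 (handle 60 degrees above level), y 0.181 z 0.154 (42 degrees), y 0.196 z 0.109 (19 degrees), and is at y 0.200, z 0.060 with the handle level, locked on its stop.
- wire_brush: Bystander: wire brush, wooden back and handle 290 mm long (its y), 30 mm wide, 39 mm high, bristles down. Origin: middle of its underside. To be left alone.
- hammer: Bystander: hammer lying along its x, 280 mm long. To be left alone.
- figure: Bystander: welded scrap-metal figure standing on an 80 x 80 mm steel plate, 190 mm tall, 90 mm wide over its arms. Origin: centre of its underside. To be left alone.
There are look-alikes about, which are no part of the job. There is more than one size of the bar; the job needs the middle-sized.

How it is judged:
On the way, in this order (a step that is already met when the one before it is completed fails the run):
1. the lug lies home against the back fence and the end stop, the clamp still open (x of each of bar_back_right, bar_back_left in the frame of jig above 0.033 m and y of bar_back_left in the frame of jig above 0.038 m and z of pad_tip in the frame of jig above 0.06 m), for 0.2 s.
2. the clamp is flipped shut with its foot pressing on the lug (z of pad_tip in the frame of jig below 0.0265 m and z of grip_end in the frame of jig below 0.072 m and contact force between clamp_arm and bar above 3 N), for 0.2 s.
At the end, for the whole second after the job is handed in: The lug flat on the plate, both rear corners within 2 mm of the back fence, left end within 2 mm of the end stop; the clamp shut: its foot under 26.5 mm above the bench (lug top: 24 mm) and pressing on the lug with over 3 N, the end of the handle under 72 mm above the bench (all of step 2 and x of each of bar_back_right, bar_back_left in the frame of jig above 0.033 m and y of bar_back_left in the frame of jig above 0.038 m and height (world z) of bar below 0.015 m and linear speed of bar below 0.01 m/s); the robot touches nothing.
It fails at once if the lug is picked up or tipped off the plate (height (world z) of bar above 0.024 m or angle between bar's own z axis and vertical above 0.15 rad).
It fails at once if a bystander (hammer, wire brush or figure) is moved by more than 2 cm or tipped (distance of any of wire_brush, hammer, figure from where it was at the start of the episode above 0.02 m or angle between figure's own z axis and vertical above 0.5 rad).
It also fails if it takes over 54 s, if anything falls off the work surface, if the arm or the gripper's body presses on something with over 40 N, if the wrist force passes 120 N, or if a joint passes its speed limit or range.

ROBOT

A 7-joint arm with a two-finger parallel gripper is mounted at the origin on the work surface. World frame = base frame: x ahead of the robot, y to its left, z up, the work surface at z = 0. Lengths are in m, angles in rad, forces in N, time in s.
With the tool pointing down it reaches from about 0.35 to 0.9 m from the base axis. Payload 7.2 kg.
Tool frame: the origin (TCP) lies at the very end of the fingers, on their centre line; the grasp point (between the pads) lies 19 mm behind it (manip.grasp_offset is the distance from the TCP to the grasp point, in m); z points along the fingers, y is the line along which they close (so a half turn about z gives the same grasp; the last joint's range is limited). The gripper opens to 85 mm and grips with 20 to 120 N. Pads are 22 mm wide; open, the fingers measure 114 mm over their backs; the gripper's body (76 mm by 85 mm) begins 54 mm behind the grasp point. The pads swing forward as they close: fully open they stand 13 mm farther back than shut.
Start: joints at [-1.259, 0.411, -0.013, 1.596, 0.006, 1.134, -0.082], TCP at [0.232, 0.58, 0.231] pointing down, gripper open.
Joint ranges: [-2.95, 2.95], [-0.29, 1.99], [-1.47, 1.44], [0.14, 2.54], [-1.03, 4.17], [0.13, 1.85], [-2.86, 2.86]. Speed limits (rad/s): [2.39, 2.39, 3.01, 3.01, 3.14, 3.14, 3.14].

INTERFACE

Orientations are given as a 3x3 rotation matrix whose columns are the frame's x, y, z axes.
In Python, from station import manip gives the robot as it stands. The module is installed in compiled form; this text tells all that it offers.
- The arm moves only by the tool drive_tool, never from a script. Its arguments are lists of equal length, an entry for each row: "dp": the shift along the tool's x, y, z in m, a list of three; "rotation": the turn, a rotation vector about the tool's x, y, z in degrees, a list of three. A call has 1 to 5 rows; each row shifts and turns the commanded pose from where the row before left it, along the tool's axes as they then stand; what a row does not reach is not made up. A row lasts 1/8 s, in which the tool goes at most 62.5 mm and 10.7 degrees, less where a joint would pass 70% of its speed; a pose out of reach is approached as far as the arm can. A call is refused whole if a number of a shift passes 0.0625 or a number of a turn 10.7, either way. A call with a gripper value outside its range is refused whole. "fingers" is the closure, from -1 (fully open) to 1 (shut), set as the call begins (left out, the last holds). The fingers move at their own pace and stop on an object; "force" is the grip in N (left out, the last holds). Time passes only in rows, so rows that do not move let the fingers close. It gives the time, the measured TCP pose, the force, the opening and the grip force at its end, in the units of the state.
- manip.get_state(): the state, without advancing time (a new reading comes with each control period).
- manip.capture(name): name is "scene" or "top" or "wrist"; returns a dict with "img" (480x640x3 uint8, blue, green, red), "mtx" (3x3 intrinsics, pixels), "cam_to_world" (4x4, takes a point from camera to world coordinates). Camera axes: x right, y up, looking along -z (the intrinsics and any distortion apply to the point x, -y, -z); pixel columns grow to the right and rows downward; lengths in m; the calibration is good to about 2 mm. A picture is of the moment at which its call begins. There is no depth.
- manip.hand_in(): hands the job in; it is judged then, once.
Trained networks look in the newest picture that a camera, given by its name, has taken for a name from the list of things; names that differ only in an ending like _2 or _b are one class to them, and where a whole thing is asked for, a point or a joint stands for the part that bears it (a point fixed in the world has none). Each returns a list of dicts, best first, with "p" (0 to 1); they miss things now and then, are a little off and sometimes report something else, mostly with a low value. They report only what shows in the picture. A call takes as long as a camera call. They do not tell look-alikes from the thing itself.
- manip.boxes_of(camera, thing): "box" ([centre column, centre row, width, height] in pixels, round what is visible of it).
- manip.mark_of(camera, thing): "at" ([column, row] in pixels: a listed point, or the origin of a listed thing).
The state is a dict: "t": time; "qpos": joint angles; "joint_velocities": joint speeds; "joint_efforts": joint torques, N m; "tool_pos": TCP position; "eef_rot": TCP orientation; "ft_force": force on the tool from outside, world axes, zero at the start; "ft_torque": the same for the moment, N m; "opening": opening from 0.0 (shut) to 1.0 (fully open); "grip_force": force on a finger pad.
Only numpy, scipy, OpenCV 4.12 (cv2) and the standard library are available. Lean on these libraries where they do the work, as an engineer would, in place of code of your own. Each camera call takes 0.05 s, during which the arm holds its last target. There are 200 camera calls.

## Working session

There is one attempt and no reset: what is moved stays moved. The work goes in short steps, Python scripts to look and compute and a tool call to move; the robot and the scene stay as the last step left them, time stands still between calls to the robot, and variables do not carry over. Pictures are saved under pics/ and viewed, at most 10 in all, crops included, and the job is handed in when it is done.

Besides the shell and the picture viewer there is one more tool, called as name(argument=value, ...) on one line, values as JSON. drive_tool: Moves the arm, as the interface text tells. Its arguments: {"type":"object","properties":{"dp":{"type":"array"},"rotation":{"type":"array"},"fingers":{"type":"number"},"force":{"type":"number"}},"required":["dp","rotation"]}

```bash
mkdir -p pics; cat > h.py <<'E'
import numpy as np, cv2
from station import manip
def ray(c,uv):
    M=np.array(c["cam_to_world"]);K=np.array(c["mtx"])
    d=np.linalg.inv(K)@np.array([uv[0],uv[1],1.]);d=M[:3,:3]@np.array([d[0],-d[1],-d[2]])
    return M[:3,3],d
def onz(c,uv,z):
    o,d=ray(c,uv);return o+d*(z-o[2])/d[2]
def proj(c,P):
    M=np.array(c["cam_to_world"]);K=np.array(c["mtx"])
    p=M[:3,:3].T@(np.array(P)-M[:3,3]);q=K@np.array([p[0],-p[1],-p[2]]);return q[:2]/q[2]
def tri(a,ua,b,ub):
    o1,d1=ray(a,ua);o2,d2=ray(b,ub)
    s=np.linalg.lstsq(np.c_[d1,-d2],o2-o1,rcond=None)[0]
    p,q=o1+s[0]*d1,o2+s[1]*d2
    return (p+q)/2,np.linalg.norm(p-q)
E
python3 - <<'E'
from h import *
np.set_printoptions(precision=3,suppress=True)
C={}
for n in("scene","top"):
    C[n]=manip.capture(n);cv2.imwrite(f"pics/{n}1.png",C[n]["img"])
    print(n,np.array(C[n]["cam_to_world"])[:3,3])
    for t in("jig","fence_face","stop_face","bar","bar_back_right","bar_back_left","clamp_base","grip_end","grip_root","pad_tip"):
        print(t,[(np.round(m["at"],1),round(m["p"],2)) for m in manip.mark_of(n,t)[:4]])
    for t in("bar","wire_brush","hammer","figure"):
        print("box",t,[(np.round(m["box"],0),round(m["p"],2)) for m in manip.boxes_of(n,t)[:4]])
s=manip.get_state();print(s["t"],s["eef_rot"])
E
```

```text
scene [ 1.348 -0.281  0.869]
jig [(array([331.7, 258.5]), 0.9)]
fence_face [(array([319.2, 267. ]), 0.64)]
stop_face [(array([346.6, 259.9]), 0.73)]
bar [(array([336.4, 209.4]), 0.79), (array([308.9, 258. ]), 0.7), (array([358.2, 255.1]), 0.67), (array([276.1, 225. ]), 0.45)]
bar_back_right [(array([359.9, 218.7]), 0.97), (array([286.6, 267.3]), 0.96), (array([292.3, 225.8]), 0.51)]
bar_back_left [(array([334.9, 186.4]), 0.92), (array([261.4, 219.8]), 0.78), (array([331.8, 256.9]), 0.7)]
clamp_base [(array([357.3, 257. ]), 0.66)]
grip_end [(array([374.4, 204.7]), 0.74)]
grip_root [(array([366.9, 231.4]), 0.51), (array([374.2, 204.8]), 0.19)]
pad_tip [(array([347.1, 234.7]), 0.93)]
box bar [(array([311., 255.,  49.,  21.]), 0.83), (array([277., 225.,  28.,  11.]), 0.66), (array([338., 207.,  43.,  35.]), 0.58), (array([363., 226.,  28.,  44.]), 0.43)]
box wire_brush [(array([371., 312., 103.,  56.]), 0.84), (array([371., 224.,   7.,  42.]), 0.37)]
box hammer [(array([459., 231.,  76.,  64.]), 0.76)]
box figure [(array([182., 252.,  47.,  70.]), 0.7)]
top [ 0.352 -0.018  1.32 ]
jig [(a
[... 469 characters left out ...]
.2, 325.5]), 0.72)]
clamp_base [(array([304.7, 241.6]), 0.91)]
grip_end [(array([283.7, 227.6]), 0.43), (array([302.5, 238. ]), 0.4), (array([314.4, 168.5]), 0.25)]
grip_root [(array([288.1, 236.8]), 0.66)]
pad_tip [(array([313.9, 234.4]), 0.53)]
box bar [(array([296., 332.,  30.,  66.]), 0.92), (array([376., 316.,  33.,  22.]), 0.64), (array([351., 251.,  50.,  16.]), 0.58)]
box wire_brush [(array([314., 166.,  99.,  38.]), 0.92)]
box hammer [(array([492., 266.,  57.,  42.]), 0.69), (array([175., 254.,  50., 113.]), 0.62), (array([353., 251.,  46.,  20.]), 0.31)]
box figure [(array([491., 268.,  58.,  41.]), 0.95)]
1.5 [[-0.929  0.371  0.   ]
 [ 0.371  0.929 -0.   ]
 [-0.     0.    -1.   ]]
```

```bash
python3 - <<'E'
import cv2
a=cv2.imread("pics/top1.png")[130:390,140:540];cv2.imwrite("pics/t1c.png",cv2.resize(a,None,fx=2,fy=2,interpolation=cv2.INTER_CUBIC))
a=cv2.imread("pics/scene1.png")[170:350,150:510];cv2.imwrite("pics/s1c.png",cv2.resize(a,None,fx=2.2,fy=2.2,interpolation=cv2.INTER_CUBIC))
E
```

```text
(no output)
```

View pics/t1c.png

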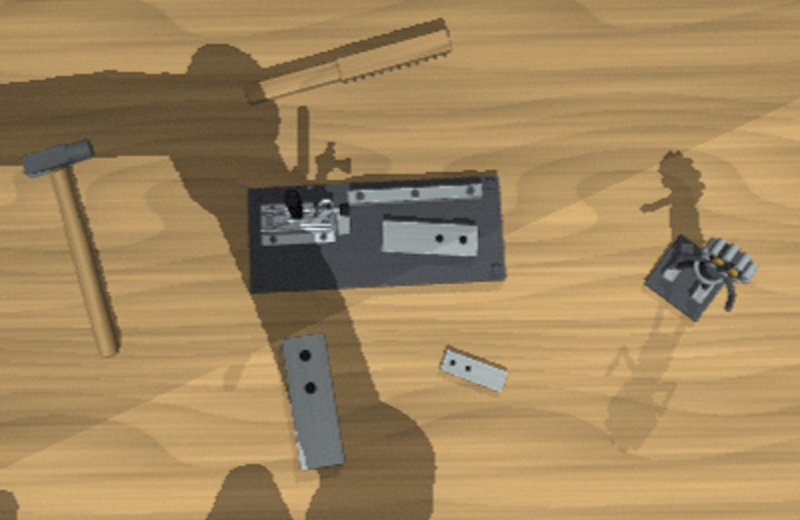

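View pics/s1c.png

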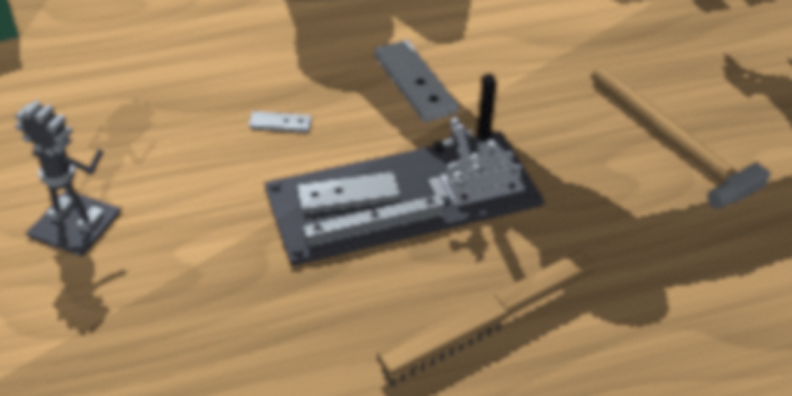

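Top view (pixels in the full image): three lugs lie at (352,250) on the jig, (296,332) large, and (376,316) small. The one on the plate is the middle-sized, as described, with two holes on its right. The fence is at (347,226), the clamp at (300,240), the brush at (314,166), behind the jig. The scene view agrees: handle upright, arm open.

```bash
cat > fit.py <<'E'
from h import *
from scipy.optimize import least_squares
J={"jig":(0,0,0),"fence_face":(.035,-.045,.022),"stop_face":(.0135,.04,.017),"clamp_base":(.015,.07,.012),"grip_end":(.015,.099,.186)}
B={"bar":(0,0,0.012),"bar_back_right":(.02,-.06,.018),"bar_back_left":(.02,.06,.018)}
def T(p,q):
    c,s=np.cos(p[2]),np.sin(p[2]);return np.array([p[0]+c*q[0]-s*q[1],p[1]+s*q[0]+c*q[1],q[2]])
def fit(obs,p0):  # obs: (cap, uv, local)
    f=lambda p:np.concatenate([proj(c,T(p,l))-uv for c,uv,l in obs])
    r=least_squares(f,p0,loss="soft_l1",f_scale=1.);return r.x,r.fun.reshape(-1,2)
E
python3 - <<'E'
from fit import *
np.set_printoptions(precision=3,suppress=True)
t=manip.capture("top");s=manip.capture("scene")
j=[(t,(330.4,245.1),J["jig"]),(t,(349.5,233.1),J["fence_face"]),(t,(316.3,238.5),J["stop_face"]),(t,(304.7,241.6),J["clamp_base"]),(t,(283.7,227.6),J["grip_end"]),
(s,(331.7,258.5),J["jig"]),(s,(319.2,267),J["fence_face"]),(s,(346.6,259.9),J["stop_face"]),(s,(357.3,257),J["clamp_base"]),(s,(374.4,204.7),J["grip_end"])]
# plate corners, top view
for (c,r),l in zip([(249,188),(497,172),(506,279),(250,292)],[(.065,.17,.012),(.065,-.155,.012),(-.07,-.155,.012),(-.07,.17,.012)]): j.append((t,(140+c/2,130+r/2),l))
o=onz(t,(330.4,245.1),0);print(o)
p,f=fit(j,[o[0],o[1],0]);print("jig",p,np.degrees(p[2]));print(f.T)
b=[(t,(352.6,250.1),(0,0,.012)),(t,(376.6,246.5),(.02,-.06,.006)),(t,(329,241.5),(.02,.06,.006)),(s,(308.9,258),(0,0,.0)),(s,(286.6,267.3),(.02,-.06,.006)),(s,(331.8,256.9),(.02,.06,.006))]
b=[(c,u,(l[0],l[1],l[2]+.012)) for c,u,l in b]
for (c,r),l in zip([(384,219),(478,224),(476,256),(382,250)],[(.02,.06,.024),(.02,-.06,.024),(-.02,-.06,.024),(-.02,.06,.024)]): b.append((t,(140+c/2,130+r/2),l))
q,f=fit(b,[o[0],o[1]-.05,0]);print("bar",q);print(f.T)
c,sn=np.cos(p[2]),np.sin(p[2]);d=q[:2]-p[:2];print("bar in jig",c*d[0]+sn*d[1],-sn*d[0]+c*d[1],np.degrees(q[2]-p[2]))
for n,l in (("grip_end",(.015,.099,.186)),("home",(.015,-.02,.012))):print(n,T(p,l))
E
```

```text
[ 0.566 -0.021  0.   ]
jig [ 0.565 -0.02   0.035] 1.982445591669833
[[-0.196 -2.392 -2.044 -2.11   1.708 -1.276 -0.423 -0.527 -0.892 -2.492
  -1.495  0.438 -0.224 -0.398]
 [ 0.427 -3.405  1.559 -1.179  0.314  2.19   0.861 -3.281 -1.097 -0.058
  -0.663  0.802 -0.643 -0.493]]
bar [ 0.55  -0.08  -0.061]
[[ 1.29   1.05   1.509 -0.86   0.735 -0.578 -1.492 -1.14  -0.568 -1.17 ]
 [-0.819 -3.63  -0.612  0.163 -1.996  1.615  0.99   0.481  0.131  1.106]]
bar in jig -0.016604293013204617 -0.05910267572853087 -5.455582467050517
grip_end [0.577 0.079 0.186]
home [ 0.581 -0.04   0.012]
```

drive_tool(dp=[[0,0,0],[0,0,0],[0,0,0],[-0.02,-0.056,0],[-0.02,-0.056,0]], rotation=[[0,0,-8],[0,0,-8],[0,0,-8],[0,0,0],[0,0,0]], fingers=1, force=60)

```text
t: 2.22
tool_pos: [0.2764, 0.469, 0.2309]
eef_rot: [[-0.999, -0.04, 0.0], [-0.04, 0.999, -0.0], [0.0, -0.0, -1.0]]
ft_force: [1.2, 0.1, 0.9]
opening: -0.002
grip_force: 0.0
```

drive_tool(dp=[[-0.02,-0.056,0],[-0.02,-0.056,0],[-0.02,-0.056,0],[-0.02,-0.056,0],[-0.02,-0.056,0]], rotation=[[0,0,0],[0,0,0],[0,0,0],[0,0,0],[0,0,0]])

```text
t: 2.85
tool_pos: [0.3875, 0.1924, 0.2317]
eef_rot: [[-0.999, -0.039, 0.001], [-0.039, 0.999, 0.001], [-0.001, 0.001, -1.0]]
ft_force: [0.6, 1.1, -0.5]
opening: -0.004
grip_force: 0.0
```

drive_tool(dp=[[-0.02,-0.056,0],[-0.02,-0.056,0],[-0.02,-0.056,0],[-0.02,-0.056,0],[-0.02,-0.056,0]], rotation=[[0,0,0],[0,0,0],[0,0,0],[0,0,0],[0,0,0]])

```text
t: 3.48
tool_pos: [0.4985, -0.0834, 0.2317]
eef_rot: [[-0.999, -0.039, 0.001], [-0.039, 0.999, 0.0], [-0.001, 0.0, -1.0]]
ft_force: [1.2, 1.0, 0.4]
opening: 0.004
grip_force: 0.0
```

```bash
python3 - <<'E'
from h import *
np.set_printoptions(precision=3,suppress=True)
w=manip.capture("wrist");cv2.imwrite("pics/w1.png",w["img"])
for t in("jig","fence_face","stop_face","bar","bar_back_right","bar_back_left","clamp_base"):
    print(t,[(np.round(m["at"],1),round(m["p"],2)) for m in manip.mark_of("wrist",t)[:3]])
s=manip.get_state();print(s["t"],s["tool_pos"],s["eef_rot"],s["ft_force"],s["opening"])
E
```

```text
jig [(array([371.1, 260.2]), 0.84)]
fence_face [(array([331. , 295.8]), 0.84)]
stop_face [(array([410.3, 276.7]), 0.73), (array([ 18.9, 191.6]), 0.66), (array([331.8, 294. ]), 0.56)]
bar [(array([274.2,  87.9]), 0.96), (array([319.8, 255. ]), 0.93), (array([483.5,  56.8]), 0.87)]
bar_back_right [(array([260.2, 264.2]), 0.95), (array([510.5, 138.2]), 0.8), (array([316.7,  92.4]), 0.7)]
bar_back_left [(array([234. ,  54.1]), 0.73), (array([370.8, 277.4]), 0.6)]
clamp_base [(array([437.3, 274.3]), 0.95), (array([371.7, 260.7]), 0.29)]
3.875 [ 0.498 -0.08   0.231] [[-0.999 -0.041 -0.   ]
 [-0.041  0.999  0.001]
 [ 0.     0.001 -1.   ]] [ 0.333  1.182 -0.   ] -0.002010354051365666
```

View pics/w1.png

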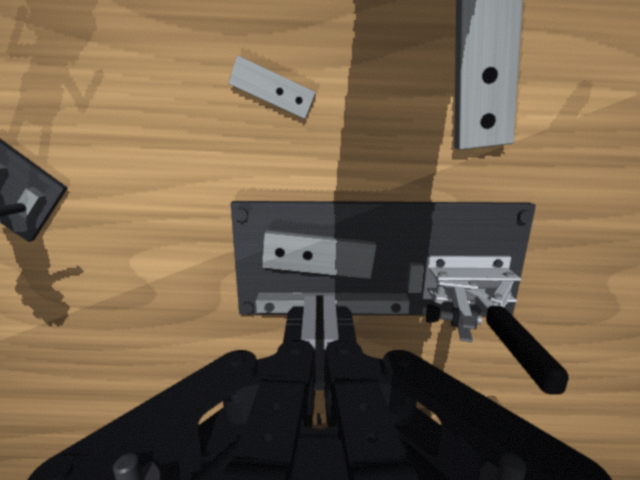

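The wrist view shows the middle-sized lug on the plate at (319,255), the small one at (274,88) and the large one at (490,75). The one on the plate is right: it has two holes in its right half and fits between the other two in size. The plate's corners are at (232,202), (534,203) and (240,316).

```bash
python3 - <<'E'
from fit import *
np.set_printoptions(precision=4,suppress=True)
w=manip.capture("wrist")
j=[(w,(371.1,260.2),J["jig"]),(w,(410.3,276.7),J["stop_face"]),(w,(437.3,274.3),J["clamp_base"]),
 (w,(232,202),(-.07,-.155,.012)),(w,(534,203),(-.07,.17,.012)),(w,(240,316),(.065,-.155,.012)),(w,(564,383),(.015,.099,.186))]
p,f=fit(j,[.565,-.02,.035]);print("jig",p,np.degrees(p[2]));print(f.T)
b=[(w,u,l) for u,l in zip([(265,233),(376,242),(373,278),(262,270)],[(-.02,-.06,.024),(-.02,.06,.024),(.02,.06,.024),(.02,-.06,.024)])]
b+=[(w,(319.8,255),(0,0,.012))]
q,f=fit(b,[.55,-.08,-.06]);print("bar",q);print(f.T)
c,sn=np.cos(p[2]),np.sin(p[2]);d=q[:2]-p[:2];print("bar in jig",c*d[0]+sn*d[1],-sn*d[0]+c*d[1],np.degrees(q[2]-p[2]))
t=manip.get_state()["tool_pos"];d=t[:2]-p[:2];print("tcp in jig",c*d[0]+sn*d[1],-sn*d[0]+c*d[1])
E
```

```text
jig [ 0.5604 -0.0139  0.0444] 2.5427795075977224
[[ 1.9349  0.1506 -1.6033 -0.9931  4.79    0.6565 -0.7144]
 [-0.5657 -0.3599  1.344   0.5624 -1.4338 -0.9244  0.8867]]
bar [ 0.5499 -0.0763 -0.0396]
[[-0.8422  1.2768 -0.6045  1.047  -0.3826]
 [ 1.5825  1.2681 -0.389  -0.4912 -2.3373]]
bar in jig -0.0132521531928395 -0.06180257565693093 -4.813066957097941
tcp in jig -0.06558975276751858 -0.06354061166389248
```

drive_tool(dp=[[0,0,0.06],[0,0,0.06],[0,0,0.06],[0,0,0.02],[0,0,0.012]], rotation=[[0,0,0],[0,0,0],[0,0,0],[0,0,0],[0,0,0]])

```text
t: 4.55
tool_pos: [0.4973, -0.0807, 0.0182]
eef_rot: [[-0.999, -0.041, -0.002], [-0.041, 0.999, 0.0], [0.002, 0.0, -1.0]]
ft_force: [0.3, -0.3, 0.1]
opening: 0.002
grip_force: 0.0
```

drive_tool(dp=[[-0.005,0,0],[-0.005,0,0],[-0.005,0,0],[-0.005,0,0],[-0.005,0,0]], rotation=[[0,0,0],[0,0,0],[0,0,0],[0,0,0],[0,0,0]])

```text
t: 5.18
tool_pos: [0.5225, -0.0806, 0.0194]
eef_rot: [[-0.999, -0.039, -0.001], [-0.039, 0.999, 0.0], [0.001, 0.0, -1.0]]
ft_force: [-2.7, -0.6, 2.2]
opening: -0.002
grip_force: 1.4
```

drive_tool(dp=[[-0.005,0,0.001],[-0.004,0,0.001],[-0.004,0,0],[-0.004,0,0],[-0.003,0,0]], rotation=[[0,0,0],[0,0,0],[0,0,0],[0,0,0],[0,0,0]])

```text
t: 5.8
tool_pos: [0.5432, -0.0798, 0.0172]
eef_rot: [[-0.999, -0.039, 0.0], [-0.039, 0.999, -0.0], [-0.0, -0.0, -1.0]]
ft_force: [-1.8, -0.3, -0.3]
opening: 0.001
grip_force: 0.8
```

drive_tool(dp=[[-0.002,0,0],[-0.002,0,0],[-0.002,0,0]], rotation=[[0,0,0],[0,0,0],[0,0,0]])

```text
t: 6.18
tool_pos: [0.5487, -0.0799, 0.0172]
eef_rot: [[-0.999, -0.039, -0.0], [-0.039, 0.999, -0.0], [0.0, -0.0, -1.0]]
ft_force: [-1.7, -0.6, -1.5]
opening: 0.0
grip_force: 1.8
```

drive_tool(dp=[[-0.002,0,0],[-0.002,0,0],[-0.002,0,0]], rotation=[[0,0,0],[0,0,0],[0,0,0]])

```text
t: 6.55
tool_pos: [0.5489, -0.0798, 0.0166]
eef_rot: [[-0.999, -0.038, -0.011], [-0.038, 0.999, 0.001], [0.011, 0.002, -1.0]]
ft_force: [-21.4, -1.1, 16.3]
opening: 0.002
grip_force: 10.8
```

drive_tool(dp=[[0.015,0,-0.002],[0.01,-0.02,0],[0,-0.04,0],[0,-0.04,0]], rotation=[[0,0,0],[0,0,0],[0,0,0],[0,0,0]])

```text
t: 7.05
tool_pos: [0.5348, -0.181, 0.0199]
eef_rot: [[-0.999, -0.04, 0.003], [-0.04, 0.999, -0.0], [-0.003, -0.0, -1.0]]
ft_force: [1.1, -1.0, 0.2]
opening: 0.001
grip_force: 0.0
```

drive_tool(dp=[[-0.025,0,0.001],[-0.024,0,0.001],[0,0.01,0],[0,0.01,0],[0,0.005,0]], rotation=[[0,0,0],[0,0,0],[0,0,0],[0,0,0],[0,0,0]])

```text
t: 7.68
tool_pos: [0.5811, -0.152, 0.0173]
eef_rot: [[-0.999, -0.04, -0.0], [-0.04, 0.999, 0.001], [0.0, 0.001, -1.0]]
ft_force: [0.3, -0.5, -1.0]
opening: -0.002
grip_force: 0.0
```

```bash
python3 - <<'E'
from h import *
w=manip.capture("wrist");cv2.imwrite("pics/w2.png",w["img"])
E
```

```text
(no output)
```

View pics/w2.png

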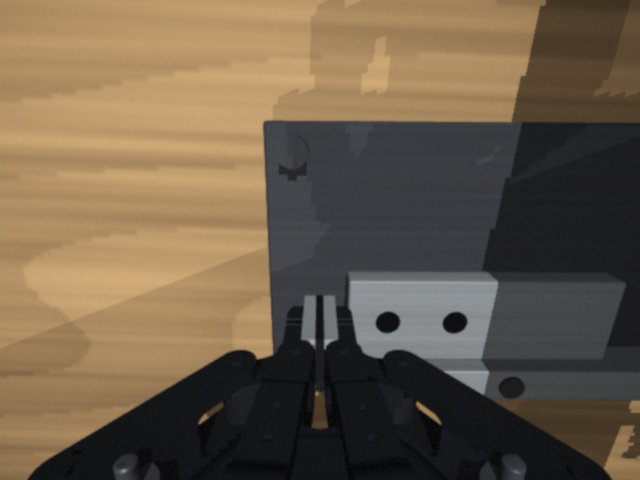

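The picture shows the lug flush along the fence (seam at row 360). The shut fingertips at (320,320) are just off its right end, column 348.

drive_tool(dp=[[0,0.005,0],[0,0.005,0],[0,0.005,0],[0,0.005,0],[0,0.005,0]], rotation=[[0,0,0],[0,0,0],[0,0,0],[0,0,0],[0,0,0]])

```text
t: 8.35
tool_pos: [0.5809, -0.1291, 0.0176]
eef_rot: [[-0.999, -0.038, 0.001], [-0.038, 0.999, -0.001], [-0.001, -0.001, -1.0]]
ft_force: [-0.2, -5.1, 4.3]
opening: -0.001
grip_force: 4.0
```

drive_tool(dp=[[0,0.004,0],[0,0.003,0],[0,0.002,0],[0,0.002,0],[0,0.002,0]], rotation=[[0,0,0],[0,0,0],[0,0,0],[0,0,0],[0,0,0]])

```text
t: 8.98
tool_pos: [0.5804, -0.1161, 0.0176]
eef_rot: [[-0.999, -0.039, 0.001], [-0.039, 0.999, -0.001], [-0.001, -0.001, -1.0]]
ft_force: [-1.2, -4.9, 5.4]
opening: 0.001
grip_force: 4.0
```

drive_tool(dp=[[0,0.002,0],[0,0.002,0],[0,0.002,0],[0,0.002,0]], rotation=[[0,0,0],[0,0,0],[0,0,0],[0,0,0]])

```text
t: 9.48
tool_pos: [0.5801, -0.108, 0.0176]
eef_rot: [[-0.999, -0.038, 0.001], [-0.038, 0.999, -0.001], [-0.001, -0.001, -1.0]]
ft_force: [-0.6, -5.4, 4.4]
opening: 0.003
grip_force: 3.9
```

drive_tool(dp=[[0,0.002,0],[0,0.002,0],[0,0.002,0]], rotation=[[0,0,0],[0,0,0],[0,0,0]])

```text
t: 9.85
tool_pos: [0.58, -0.1067, 0.0177]
eef_rot: [[-0.999, -0.036, 0.002], [-0.036, 0.999, -0.006], [-0.002, -0.006, -1.0]]
ft_force: [0.3, -18.5, 0.8]
opening: -0.001
grip_force: 10.0
```

drive_tool(dp=[[0,-0.02,0],[0.03,-0.015,-0.02],[0.03,0.0,-0.04],[0.01,0.0,-0.04],[0,0,0]], rotation=[[0,0,0],[0,0,0],[0,0,0],[0,0,0],[0,0,0]])

```text
t: 10.48
tool_pos: [0.512, -0.1388, 0.1198]
eef_rot: [[-0.999, -0.039, 0.004], [-0.039, 0.999, 0.001], [-0.004, 0.001, -1.0]]
ft_force: [-0.5, -0.6, 0.3]
opening: -0.002
grip_force: 0.0
```

```bash
python3 - <<'E'
from h import *
w=manip.capture("wrist");cv2.imwrite("pics/w3.png",w["img"])
for t in("stop_face","fence_face","bar_back_left","bar_back_right"):print(t,manip.mark_of("wrist",t)[:2])
E
```

```text
stop_face [{'at': [511.6, 320.4], 'p': 0.66}]
fence_face []
bar_back_left [{'at': [507.1, 344.0], 'p': 0.72}, {'at': [284.2, 1.0], 'p': 0.56}]
bar_back_right [{'at': [397.6, 56.6], 'p': 0.87}, {'at': [362.6, 342.9], 'p': 0.66}]
```

View pics/w3.png

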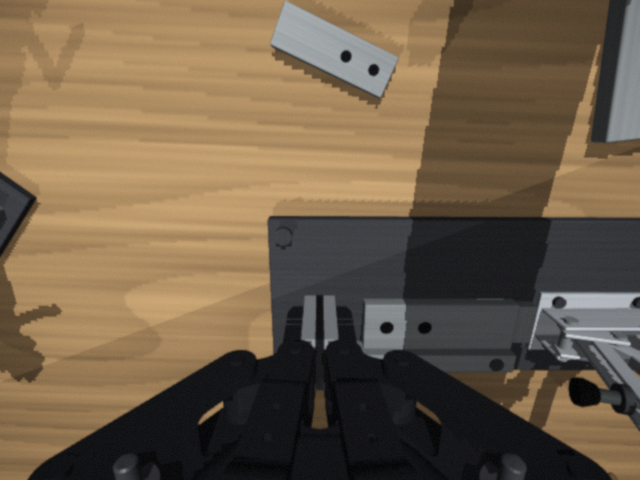

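The lug appears home: left end at column 517 touching the stop, rear edge along the fence at row 355. I'll press it once more towards the fence to be sure.

drive_tool(dp=[[0,0.05,0.01],[-0.008,0.023,0.04],[0,0,0.052],[-0.012,0,0],[-0.006,0,0]], rotation=[[0,0,0],[0,0,0],[0,0,0],[0,0,0],[0,0,0]])

```text
t: 11.35
tool_pos: [0.5341, -0.0651, 0.014]
eef_rot: [[-0.999, -0.039, -0.002], [-0.039, 0.999, -0.0], [0.002, -0.0, -1.0]]
ft_force: [-0.9, -0.7, -1.0]
opening: -0.002
grip_force: 0.0
```

drive_tool(dp=[[-0.005,0,0],[-0.003,0,0],[-0.003,0,0],[-0.003,0,0]], rotation=[[0,0,0],[0,0,0],[0,0,0],[0,0,0]])

```text
t: 11.85
tool_pos: [0.5481, -0.0647, 0.0154]
eef_rot: [[-0.999, -0.039, -0.0], [-0.039, 0.999, 0.0], [0.0, 0.0, -1.0]]
ft_force: [-3.9, -0.2, 1.9]
opening: 0.001
grip_force: 3.2
```

drive_tool(dp=[[-0.002,0,0],[0.02,0,0],[0,-0.01,-0.05],[0,0,-0.05],[0,0,-0.052]], rotation=[[0,0,0],[0,0,0],[0,0,0],[0,0,0],[0,0,0]])

```text
t: 12.48
tool_pos: [0.5304, -0.0755, 0.1689]
eef_rot: [[-0.999, -0.039, 0.0], [-0.039, 0.999, -0.0], [-0.0, -0.0, -1.0]]
ft_force: [0.6, 1.1, -0.4]
opening: 0.001
grip_force: 0.0
```

drive_tool(dp=[[-0.025,0.02,0],[-0.025,0.02,0],[0,0.03,0],[0,0.03,0]], rotation=[[0,0,0],[0,0,0],[0,0,0],[0,0,0]])

```text
t: 12.98
tool_pos: [0.5768, 0.0273, 0.1673]
eef_rot: [[-0.999, -0.039, 0.0], [-0.039, 0.999, -0.0], [-0.0, -0.0, -1.0]]
ft_force: [-0.2, 0.2, 0.1]
opening: -0.004
grip_force: 0.0
```

```bash
python3 - <<'E'
from h import *
C={n:manip.capture(n) for n in("scene","top","wrist")}
for t in("grip_end","grip_root","bar_back_left","bar_back_right"):print(t,[[ (np.round(m["at"],1),round(m["p"],2)) for m in manip.mark_of(n,t)[:3]] for n in C])
a=C["scene"]["img"][150:300,250:450];b=C["top"]["img"][190:310,240:440]
cv2.imwrite("pics/p4.png",np.vstack([cv2.resize(a,(600,450//1)),cv2.resize(b,(600,360))])[:,:] if 0 else np.hstack([cv2.resize(a,(400,300)),cv2.resize(b,(400,300))]))
s=manip.get_state();print(s["t"],s["tool_pos"])
E
```

```text
grip_end [[(array([370.5, 206.2]), 0.72)], [], [(array([437.7, 330.9]), 0.81)]]
grip_root [[(array([367.3, 232.1]), 0.79), (array([374.4, 205.4]), 0.2)], [], [(array([390.7, 256.6]), 0.97)]]
bar_back_left [[(array([351. , 259.4]), 0.97), (array([335.1, 187.7]), 0.89), (array([262. , 220.3]), 0.56)], [(array([311.5, 232. ]), 0.77), (array([388.5, 326.5]), 0.55)], [(array([304.1, 242.7]), 0.78)]]
bar_back_right [[(array([305.1, 271.8]), 0.86), (array([359.1, 216.1]), 0.65), (array([291.3, 221.7]), 0.59)], [(array([359.2, 313.6]), 0.87), (array([359.7, 230.6]), 0.55)], [(array([167.9, 244. ]), 0.85), (array([424. ,  33.3]), 0.7), (array([298.8, 251.6]), 0.28)]]
13.725 [0.57664052 0.0263169  0.1673041 ]
```

View pics/p4.png

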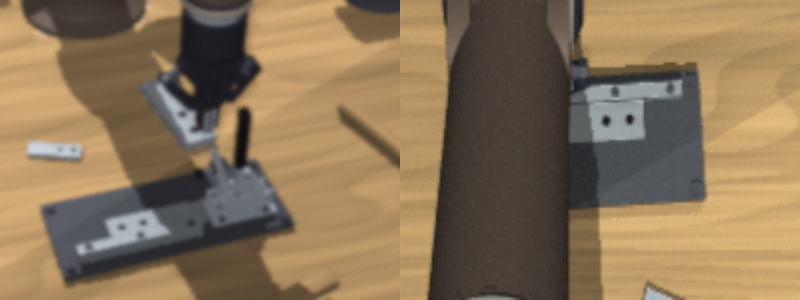

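The left half (scene view) shows the fingertips at about (208,135), left of the upright handle at (243,135) and above the open arm. The right half (top view) shows the lug against the fence.

drive_tool(dp=[[0,0.012,0.005],[0,0.012,0.003],[0,0.012,0],[0,0.012,0],[0,0.012,0]], rotation=[[0,0,0],[0,0,0],[0,0,0],[0,0,0],[0,0,0]])

```text
t: 14.35
tool_pos: [0.5746, 0.0868, 0.1597]
eef_rot: [[-0.999, -0.039, 0.001], [-0.039, 0.999, -0.0], [-0.001, -0.0, -1.0]]
ft_force: [-0.8, -4.2, 1.7]
opening: -0.001
grip_force: 2.1
```

drive_tool(dp=[[0,0.012,0],[0,0.012,0],[0,0.01,0.003],[0,0.01,0.003],[0,0.01,0.004]], rotation=[[0,0,0],[0,0,0],[0,0,0],[0,0,0],[0,0,0]])

```text
t: 14.98
tool_pos: [0.5722, 0.141, 0.1491]
eef_rot: [[-0.999, -0.039, 0.0], [-0.039, 0.999, 0.0], [-0.0, 0.0, -1.0]]
ft_force: [0.2, -3.2, 0.5]
opening: -0.005
grip_force: 1.7
```

drive_tool(dp=[[0,0.002,0.01],[0,0.002,0.01],[0,0.002,0.01],[0,0.002,0.01],[0,0,0.01]], rotation=[[0,0,0],[0,0,0],[0,0,0],[0,0,0],[0,0,0]])

```text
t: 15.6
tool_pos: [0.5717, 0.1486, 0.0984]
eef_rot: [[-0.999, -0.039, -0.0], [-0.039, 0.999, 0.0], [0.0, 0.0, -1.0]]
ft_force: [0.4, 0.6, 1.3]
opening: 0.005
grip_force: 0.3
```

drive_tool(dp=[[0,0,0.006],[0,0,0.006],[0,0,0.005],[0,0,0.004]], rotation=[[0,0,0],[0,0,0],[0,0,0],[0,0,0]])

```text
t: 16.1
tool_pos: [0.5719, 0.1483, 0.078]
eef_rot: [[-0.999, -0.039, 0.0], [-0.039, 0.999, -0.0], [-0.0, -0.0, -1.0]]
ft_force: [0.4, 1.3, -0.8]
opening: 0.002
grip_force: 0.2
```

drive_tool(dp=[[0,0,0.004],[0,0,0.004],[0,0,0.003],[0,0,0.002]], rotation=[[0,0,0],[0,0,0],[0,0,0],[0,0,0]])

```text
t: 16.6
tool_pos: [0.572, 0.1484, 0.0665]
eef_rot: [[-0.999, -0.039, 0.0], [-0.039, 0.999, 0.001], [-0.0, 0.001, -1.0]]
ft_force: [-5.4, -1.1, 18.4]
opening: 0.005
grip_force: 8.9
```

```bash
python3 - <<'E'
from h import *
s=manip.capture("scene");w=manip.capture("wrist")
for t in("grip_end","grip_root","pad_tip","bar_back_left","bar_back_right"):print(t,[[ (np.round(m["at"],1),round(m["p"],2)) for m in manip.mark_of(n,t)[:2]] for n in("scene","wrist")])
a=s["img"][150:300,270:470]
cv2.imwrite("pics/p5.png",np.hstack([cv2.resize(a,(400,300)),cv2.resize(w["img"],(400,300))]))
E
```

```text
grip_end [[(array([404.3, 236.8]), 0.8)], [(array([385.3, 299.2]), 0.65), (array([ 52.8, 236.9]), 0.61)]]
grip_root [[(array([369.7, 237.5]), 0.61)], [(array([185.2, 306.7]), 0.91)]]
pad_tip [[(array([335.1, 256.8]), 0.7)], [(array([ 44.1, 274.4]), 0.97), (array([ 14.1, 264. ]), 0.62)]]
bar_back_left [[(array([335.3, 188.8]), 0.73), (array([352.2, 262.4]), 0.71)], [(array([139.1, 283.6]), 0.74)]]
bar_back_right [[(array([361.7, 216.7]), 0.66), (array([289.9, 224.9]), 0.61)], []]
```

View pics/p5.png

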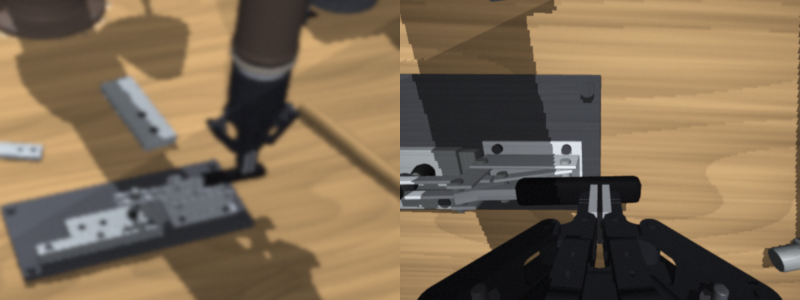

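The handle lies level with the fingers on it (stopped at 18 N, z 0.067), and the arm is down on the lug. I'll lift off and check.

drive_tool(dp=[[0,0,-0.04],[0,0,-0.06],[0.05,0,-0.06],[0.05,0,0],[0.05,0,0]], rotation=[[0,0,0],[0,0,0],[0,0,0],[0,0,0],[0,0,0]])

```text
t: 17.82
tool_pos: [0.4308, 0.1429, 0.2138]
eef_rot: [[-0.999, -0.039, 0.001], [-0.039, 0.999, 0.001], [-0.001, 0.001, -1.0]]
ft_force: [-0.9, 0.4, 0.8]
opening: 0.003
grip_force: 0.0
```

drive_tool(dp=[[0,-0.05,0],[0,-0.06,0],[0,-0.03,0],[0,0,0]], rotation=[[0,0,0],[0,0,0],[0,0,0],[0,0,0]])

```text
t: 18.32
tool_pos: [0.4373, 0.0008, 0.2135]
eef_rot: [[-0.999, -0.035, 0.001], [-0.035, 0.999, -0.0], [-0.001, -0.0, -1.0]]
ft_force: [-0.6, 0.2, 0.1]
opening: -0.002
grip_force: 0.0
```

```bash
python3 - <<'E'
from h import *
s=manip.capture("scene");w=manip.capture("wrist")
a=s["img"][200:310,270:417]
cv2.imwrite("pics/p6.png",np.hstack([cv2.resize(a,(400,300)),cv2.resize(w["img"][150:390,200:520],(400,300))]))
q=manip.get_state();print(q["t"],q["tool_pos"])
E
```

```text
18.425 [0.43742482 0.00342569 0.21333041]
```

View pics/p6.png

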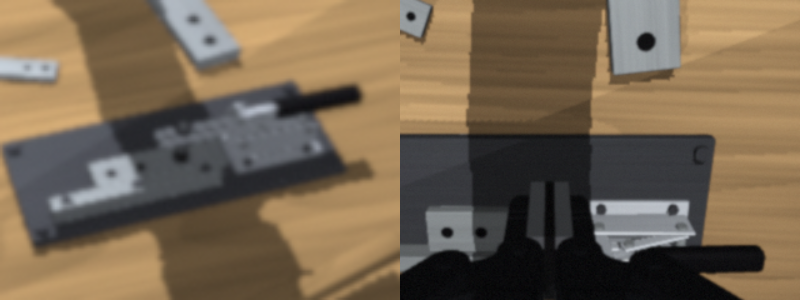

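The clamp is shut with its handle level, the lug sits against the fence and stop, and the robot is clear, so I'm handing in.

```bash
python3 -c "
from station import manip
print(manip.hand_in())"
```

```text
the job is handed in; nothing more can be done
None
```

The job is handed in: the lug was pushed home against the back fence and end stop, and the toggle clamp is flipped shut on it with the robot clear. The hand-in gave no verdict; this rests on contact forces and the final pictures.

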